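# Torque the lantern-post socket bolt with the click wrench

### The job

Finish tightening the lantern-post socket whose bolt carries the click wrench (the longer tool with a round grip and a knuckle in its shaft): swing the handle clockwise, seen from above, until the bolt comes up tight and the handle then breaks over at the knuckle by about 20 degrees. Stop there, before the handle folds right over to its stop, and let go, leaving the wrench on the bolt. Leave the plain ring spanner on the other socket's bolt where it is.

Things in the scene. Friction and masses are not known exactly. Their poses are not given: they have to be found in the camera images.
- click_grip (a point): Centre of the click wrench's round black rubber grip, 26 mm in diameter, 110 mm long (55 mm each way), then an 8 mm end cap. The wrench sits on its bolt, stays on it and lies level, this centre line 34 mm above the bench. x points along the handle (18 mm tube) to the upright knuckle pin, 140 mm away; the bolt axis is 65 mm beyond that, in line while the knuckle is straight. z up.
- bolt_turn (a joint): Turn of bolt and wrench head about the upright bolt axis, rad, growing clockwise from above. Starts at 0 to 0.3, turns stiffly (about 3 N at the grip), stays where left, is tight at a hard stop at 0.6. The bolt stands on a fixed steel plate 60 mm wide, 8 mm high; 55 mm beyond the bolt, away from the robot, an upright tube 38 mm across, its top 53 mm above the bench.
- knuckle_bend (a joint): Bend of the handle at its knuckle (upright brass pin between steel cheeks 26 mm across), rad, growing clockwise from above; 0 is straight, as at the start. It gives way only at about 10 N at the grip, so it stays straight until the bolt is tight, then bends under a steady push and stays where left. Hard stop at 0.7.
- spanner_mid (a point): Middle of the plain flat steel ring spanner on the bolt of the other, identical socket; not to be used. It is about 170 mm long, its straight shaft 15 mm wide and 8 mm thick, centred 31 mm above the bench. x points along the shaft to its bolt, 85 mm away. It turns if knocked.

How it is judged:
On the way, in this order (a step that is already met when the one before it is completed fails the run):
1. the bolt is turned up tight (turn above 0.55 rad) with the knuckle not yet bent past 0.2 rad (value of joint bolt_turn above 0.55 rad), for 0.1 s.
2. the handle breaks over at the knuckle by more than 0.2 rad (value of joint knuckle_bend above 0.2 rad), for 0.1 s.
At the end, for the whole second after the job is handed in: The bolt is tight (turn above 0.55 rad of 0.6), the handle stays bent at the knuckle by 0.2 to 0.6 rad and at rest, and the plain spanner's middle is within 15 mm of where it was (value of joint bolt_turn above 0.55 rad and value of joint knuckle_bend between 0.2 and 0.6 rad and velocity of joint knuckle_bend below 0.05 rad/s and distance of spanner_mid from where it was at the start of the episode below 0.015 m); the robot touches nothing.
It fails at once if the handle is folded over to its stop (knuckle bent past 0.6 rad) (value of joint knuckle_bend above 0.6 rad).
It fails at once if the plain spanner is moved by more than 15 mm (distance of spanner_mid from where it was at the start of the episode above 0.015 m).
It also fails if it takes over 35 s, if anything falls off the work surface, if the arm or the gripper's body presses on something with over 40 N, if the wrist force passes 120 N, or if a joint passes its speed limit or range.

### The arm

A 7-joint arm with a two-finger parallel gripper is mounted at the origin on the work surface. World frame = base frame: x ahead of the robot, y to its left, z up, the work surface at z = 0. Lengths are in m, angles in rad, forces in N, time in s.
With the tool pointing down it reaches from about 0.425 to 0.925 m from the base axis. Payload 6.8 kg.
Tool frame: the origin (TCP) lies between the finger pads; the fingertips stand r.tcp_to_tips ahead of it and the grasp point (between the pads) lies 3 mm ahead of it (r.tcp_to_tips is the distance from the TCP to the fingertips, in m); z points along the fingers, y is the line along which they close (so a half turn about z gives the same grasp; the last joint's range is limited). The gripper opens to 85 mm and grips with 20 to 120 N. Pads are 22 mm wide; open, the fingers measure 114 mm over their backs; the gripper's body (76 mm by 85 mm) begins 54 mm behind the grasp point. The pads swing forward as they close: fully open they stand 13 mm farther back than shut.
Start: joints at [-1.309, 0.477, 0.022, 1.555, -0.011, 1.109, -0.083], TCP at [0.244, 0.629, 0.253] pointing down, gripper open.
Joint ranges: [-2.96, 2.96], [-0.34, 2.1], [-1.41, 1.46], [0.24, 2.44], [-1.37, 4.51], [0.17, 1.92], [-2.96, 2.96]. Speed limits (rad/s): [2.39, 2.39, 3.14, 3.14, 3.14, 3.14, 3.14].

### API

Orientations are given as a rotation vector (axis times angle).
In Python, from bench import r gives the robot as it stands. The module is installed in compiled form; this text tells all that it offers.
- The arm moves only by the tool step_arm, never from a script. Its argument "moves" is a list of rows, each an object of numbers: "rx", "ry", "rz": the turn, a rotation vector about the tool's x, y, z in degrees; "dx", "dy", "dz": the shift along the tool's x, y, z in mm; "gripper": the opening, from -1 (shut) to 1 (fully open). In form: [{"rx": .., "ry": .., "rz": .., "dx": .., "dy": .., "dz": .., "gripper": ..}, ...]. A call has 1 to 20 rows; each row shifts and turns the commanded pose from where the row before left it, along the tool's axes as they then stand; what a row does not reach is not made up. A row lasts 1/8 s, in which the tool goes at most 62.5 mm and 10.7 degrees, less where a joint would pass 70% of its speed; a pose out of reach is approached as far as the arm can. A call is refused whole if a number of a shift passes 62.5 or a number of a turn 10.7, either way. A call with a gripper value outside its range is refused whole. The fingers move at their own pace and stop on an object; "grip_force" is the grip in N (left out, the last holds). Time passes only in rows, so rows that do not move let the fingers close. It gives the time, the measured TCP pose, the force, the opening and the grip force at its end, in the units of the state.
- r.get_obs(): the state, without advancing time (a new reading comes with each control period).
- r.grab_frame(name): name is "side" or "top" or "wrist"; returns the picture (420x560x3 uint8, blue, green, red); there is no depth.
- r.camera_info(name): a dict with "mtx" (3x3 intrinsics, pixels), "D" ([k1, k2, p1, p2, k3] as OpenCV has them; the pictures are not rectified), "rvec" (rotation vector, rad) and "tvec" (3), from world to camera coordinates, as OpenCV has them. Camera axes: x right, y down, z forward; pixel columns grow to the right and rows downward; lengths in m; the calibration is good to about 2 mm. A picture is of the moment at which its call begins: read the wrist's pose just before it. camera_info takes no time and is no camera call; for the wrist camera it gives the pose at the moment of the call.
- r.hand_in(): hands the job in; it is judged then, once.
The state is a dict: "clock": time; "joints": joint angles; "qvel": joint speeds; "tau": joint torques, N m; "tcp_pos": TCP position; "orientation": TCP orientation; "contact_force": force on the tool from outside, world axes, zero at the start; "moment": the same for the moment, N m; "grip_width": finger opening in m; "gripper_force": force on a finger pad.
Only numpy, scipy, OpenCV 4.12 (cv2) and the standard library are available. Lean on these libraries where they do the work, as an engineer would, in place of code of your own. Each camera call takes 0.05 s, during which the arm holds its last target. There are 200 camera calls.

## Working session

There is one attempt and no reset: what is moved stays moved. The work goes in short steps, Python scripts to look and compute and a tool call to move; the robot and the scene stay as the last step left them, time stands still between calls to the robot, and variables do not carry over. Pictures are saved under pics/ and viewed, at most 10 in all, crops included, and the job is handed in when it is done.

Besides the shell and the picture viewer there is one more tool, called after "Call:" as name(argument=value, ...) on one line, values as JSON. step_arm: Moves the arm, as the interface text tells. Its arguments: {"type":"object","properties":{"moves":{"type":"array","items":{"type":"object","properties":{"rx":{"type":"number"},"ry":{"type":"number"},"rz":{"type":"number"},"dx":{"type":"number"},"dy":{"type":"number"},"dz":{"type":"number"},"gripper":{"type":"number"}}}},"grip_force":{"type":"number"}},"required":["moves"]}

```bash
mkdir -p pics
cat > h.py <<'E'
import numpy as np, cv2
from bench import r
def ray(name,uv,z):
    c=r.camera_info(name); R=cv2.Rodrigues(np.array(c["rvec"],float))[0]; t=np.array(c["tvec"],float).ravel()
    p=cv2.undistortPoints(np.array(uv,float).reshape(-1,1,2),np.array(c["mtx"],float),np.array(c["D"],float)).reshape(-1,2)
    C=-R.T@t; d=np.c_[p,np.ones(len(p))]@R
    return C+d*((z-C[2])/d[:,2])[:,None]
E
python3 - <<'E'
from h import *
o=r.get_obs(); print({k:np.round(v,3) for k,v in o.items()}, r.tcp_to_tips)
for n in("top","side"): cv2.imwrite(f"pics/{n}0.png",r.grab_frame(n))
E
```

```text
{'clock': np.float64(0.0), 'joints': array([-1.309,  0.478,  0.022,  1.556, -0.011,  1.109, -0.083]), 'qvel': array([ 0.002, -0.002, -0.001,  0.   ,  0.001,  0.001,  0.   ]), 'tau': array([ 0.0000e+00, -5.9645e+01,  1.6080e+00, -2.8121e+01,  1.2000e-02,
        1.0000e-02,  0.0000e+00]), 'tcp_pos': array([0.244, 0.629, 0.252]), 'orientation': array([-5.770e-01, -3.088e+00,  3.000e-03]), 'contact_force': array([-0.467,  0.47 , -0.263]), 'moment': array([-0.041,  0.037, -0.012]), 'gripper_force': np.float64(0.0), 'grip_width': np.float64(0.085)} 0.022
```

View pics/top0.png

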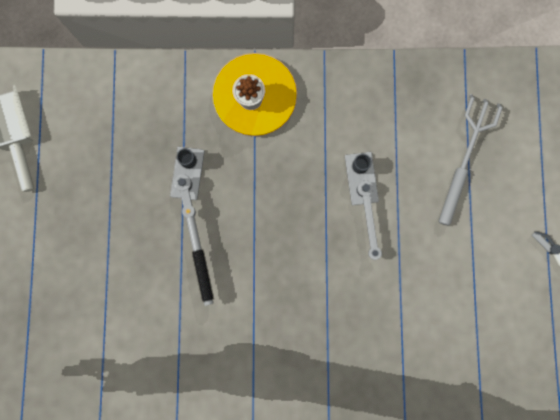

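View pics/side0.png

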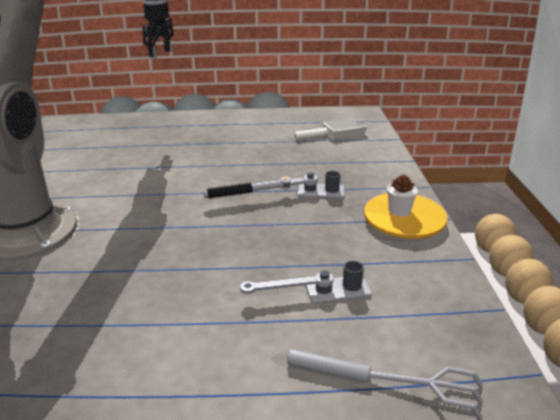

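The top view shows the click wrench with its bolt near (184,183), its brass pin near (189,212) and its black grip from (198,251) to (208,300). The ring spanner is well off to the right, from (365,188) to (375,253).

Run:
```python
from h import *
im=cv2.imread("pics/top0.png")
m=(im.max(2)<45).astype(np.uint8); m[:,:150]=0;m[:,240:]=0;m[:235]=0;m[310:]=0
n,l,s,c=cv2.connectedComponentsWithStats(m); i=1+s[1:,4].argmax()
pts=np.argwhere(l==i)[:,::-1].astype(np.float32); print(s[i],c[i])
vx=cv2.fitLine(pts,cv2.DIST_L2,0,.01,.01).ravel();print(vx)
W=ray("top",[c[i],(189,212),(184,183),(198,251),(208,300),(365,188),(375,253)],.034); print(W.round(4))
g=W[0]; 
for k in(1,2): d=W[k]-g; print(np.linalg.norm(d),np.degrees(np.arctan2(d[1],d[0])))
q=ray("top",[c[i],c[i]-20*vx[:2]*np.sign(vx[1])],.034); d=q[1]-q[0]; print(np.degrees(np.arctan2(d[1],d[0])))
R=cv2.Rodrigues(r.get_obs()["orientation"])[0]; print(R.round(3))
```

```text
[194 250  19  50 463] [202.67170626 274.9287257 ]
[2.0787714e-01 9.7815496e-01 2.0267171e+02 2.7492871e+02]
[[ 0.4696  0.1055  0.034 ]
 [ 0.6047  0.1374  0.034 ]
 [ 0.6682  0.1495  0.034 ]
 [ 0.5205  0.1164  0.034 ]
 [ 0.417   0.0931  0.034 ]
 [ 0.6566 -0.2444  0.034 ]
 [ 0.5155 -0.2629  0.034 ]]
0.13878781940895615 13.317028658078048
0.20344142575525456 12.504924362954931
13.120025534229882
[[-0.932  0.361 -0.   ]
 [ 0.361  0.932 -0.002]
 [-0.    -0.002 -1.   ]]
```

Call:
step_arm(moves=[{"dx":-33.3,"dy":-33.9,"gripper":0.2},{"dx":-33.3,"dy":-33.9,"gripper":0.2},{"dx":-33.3,"dy":-33.9,"gripper":0.2},{"dx":-33.3,"dy":-33.9,"gripper":0.2},{"dx":-33.3,"dy":-33.9,"gripper":0.2},{"dx":-33.3,"dy":-33.9,"gripper":0.2},{"dx":-33.3,"dy":-33.9,"gripper":0.2},{"dx":-33.3,"dy":-33.9,"gripper":0.2},{"dx":-33.3,"dy":-33.9,"gripper":0.2},{"dx":-33.3,"dy":-33.9,"gripper":0.2},{"dx":-33.3,"dy":-33.9,"gripper":0.2},{"dx":-33.3,"dy":-33.9,"gripper":0.2},{"rz":-8.6,"dz":30,"gripper":0.2},{"rz":-8.6,"dz":30,"gripper":0.2},{"rz":-8.6,"dz":30,"gripper":0.2},{"rz":-8.6,"gripper":0.2},{"gripper":0.2},{"gripper":0.2}])

```text
invalid input at $.moves[0]: expected keys rx, ry, rz, dx, dy, dz, gripper
```

Run:
```python
from h import *
R=cv2.Rodrigues(r.get_obs()["orientation"])[0]; print(R.round(3)); o=r.get_obs(); d=np.array([.4696,.1055,.034])-o["tcp_pos"]; print(R.T@d*1000, o["joints"].round(2))
cv2.imwrite("pics/w1.png",r.grab_frame("wrist"))
```

```text
[[-0.932  0.361 -0.   ]
 [ 0.361  0.932 -0.002]
 [-0.    -0.002 -1.   ]]
[-399.67787364 -406.04079011  219.14672469] [-1.31  0.48  0.02  1.56 -0.01  1.11 -0.08]
```

View pics/w1.png

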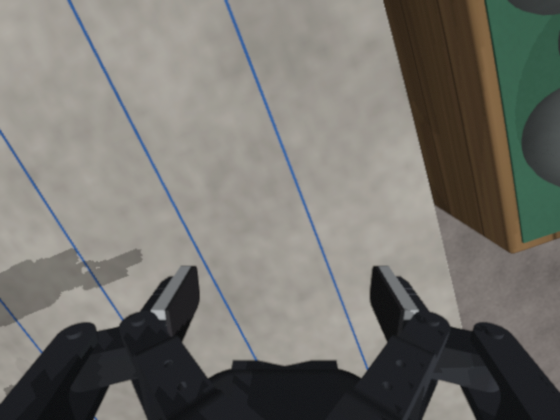

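The move call was refused because every row needs all the keys, so the wrist picture shows only bare bench at the start pose. I'll resend it with full rows.

Call:
step_arm(moves=[{"rx":0,"ry":0,"rz":0,"dx":-33.3,"dy":-33.9,"dz":0,"gripper":0.2},{"rx":0,"ry":0,"rz":0,"dx":-33.3,"dy":-33.9,"dz":0,"gripper":0.2},{"rx":0,"ry":0,"rz":0,"dx":-33.3,"dy":-33.9,"dz":0,"gripper":0.2},{"rx":0,"ry":0,"rz":0,"dx":-33.3,"dy":-33.9,"dz":0,"gripper":0.2},{"rx":0,"ry":0,"rz":0,"dx":-33.3,"dy":-33.9,"dz":0,"gripper":0.2},{"rx":0,"ry":0,"rz":0,"dx":-33.3,"dy":-33.9,"dz":0,"gripper":0.2},{"rx":0,"ry":0,"rz":0,"dx":-33.3,"dy":-33.9,"dz":0,"gripper":0.2},{"rx":0,"ry":0,"rz":0,"dx":-33.3,"dy":-33.9,"dz":0,"gripper":0.2},{"rx":0,"ry":0,"rz":0,"dx":-33.3,"dy":-33.9,"dz":0,"gripper":0.2},{"rx":0,"ry":0,"rz":0,"dx":-33.3,"dy":-33.9,"dz":0,"gripper":0.2},{"rx":0,"ry":0,"rz":0,"dx":-33.3,"dy":-33.9,"dz":0,"gripper":0.2},{"rx":0,"ry":0,"rz":0,"dx":-33.3,"dy":-33.9,"dz":0,"gripper":0.2},{"rx":0,"ry":0,"rz":-8.6,"dx":0,"dy":0,"dz":30,"gripper":0.2},{"rx":0,"ry":0,"rz":-8.6,"dx":0,"dy":0,"dz":30,"gripper":0.2},{"rx":0,"ry":0,"rz":-8.6,"dx":0,"dy":0,"dz":30,"gripper":0.2},{"rx":0,"ry":0,"rz":-8.6,"dx":0,"dy":0,"dz":0,"gripper":0.2},{"rx":0,"ry":0,"rz":0,"dx":0,"dy":0,"dz":0,"gripper":0.2},{"rx":0,"ry":0,"rz":0,"dx":0,"dy":0,"dz":0,"gripper":0.2}])

```text
clock: 2.4
tcp_pos: [0.4698, 0.1057, 0.1636]
orientation: [-0.357, 3.121, 0.0]
contact_force: [-0.1, 0.7, 0.2]
grip_width: 0.0514
gripper_force: 0.0
```

Run:
```python
from h import *
o=r.get_obs();R=cv2.Rodrigues(o["orientation"])[0]; print(R.round(3)); d=np.array([.4696,.1055,.034])-o["tcp_pos"]; print(R.T@d*1000, o["joints"].round(2),o["grip_width"])
cv2.imwrite("pics/w2.png",r.grab_frame("wrist"))
```

```text
[[-0.974 -0.226  0.001]
 [-0.226  0.974  0.   ]
 [-0.001  0.    -1.   ]]
[  0.29574344  -0.14799043 129.61563718] [-0.52  0.28  0.2   2.11 -0.08  0.76  1.53] 0.05136469954072093
```

View pics/w2.png

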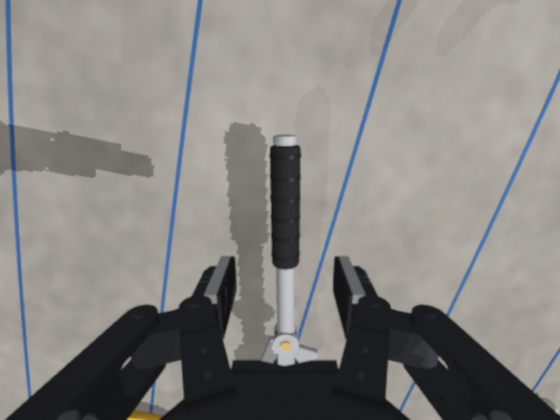

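The wrench lies centred between the fingers (grip axis at column 286, from row 145 to 265) and in line with the tool. I'll descend straddling the grip and take up most of the gap.

Call:
step_arm(moves=[{"rx":0,"ry":0,"rz":0,"dx":0,"dy":0,"dz":30,"gripper":0.2},{"rx":0,"ry":0,"rz":0,"dx":0,"dy":0,"dz":30,"gripper":0.2},{"rx":0,"ry":0,"rz":0,"dx":0,"dy":0,"dz":30,"gripper":0.2},{"rx":0,"ry":0,"rz":0,"dx":0,"dy":0,"dz":20,"gripper":0.2},{"rx":0,"ry":0,"rz":0,"dx":0,"dy":0,"dz":17,"gripper":0.2},{"rx":0,"ry":0,"rz":0,"dx":0,"dy":0,"dz":0,"gripper":0.2},{"rx":0,"ry":0,"rz":0,"dx":0,"dy":6,"dz":0,"gripper":0.2},{"rx":0,"ry":0,"rz":0,"dx":0,"dy":5,"dz":0,"gripper":0.2},{"rx":0,"ry":0,"rz":0,"dx":0,"dy":0,"dz":0,"gripper":0.2}])

```text
clock: 3.58
tcp_pos: [0.4672, 0.1173, 0.0369]
orientation: [-0.363, 3.119, 0.001]
contact_force: [0.1, 0.9, -0.8]
grip_width: 0.0513
gripper_force: 0.0
```

Call:
step_arm(moves=[{"rx":0,"ry":0,"rz":1,"dx":0,"dy":3.6,"dz":0,"gripper":0.2},{"rx":0,"ry":0,"rz":1,"dx":0,"dy":3.6,"dz":0,"gripper":0.2},{"rx":0,"ry":0,"rz":1,"dx":0,"dy":3.6,"dz":0,"gripper":0.2},{"rx":0,"ry":0,"rz":1,"dx":0,"dy":3.6,"dz":0,"gripper":0.2},{"rx":0,"ry":0,"rz":1,"dx":0,"dy":3.6,"dz":0,"gripper":0.2},{"rx":0,"ry":0,"rz":1,"dx":0,"dy":3.6,"dz":0,"gripper":0.2}])

```text
clock: 4.32
tcp_pos: [0.463, 0.1378, 0.0363]
orientation: [-0.196, 3.135, 0.0]
contact_force: [2.4, -2.2, 0.8]
grip_width: 0.0509
gripper_force: 1.3
```

Call:
step_arm(moves=[{"rx":0,"ry":0,"rz":1,"dx":0,"dy":3.6,"dz":0,"gripper":0.2},{"rx":0,"ry":0,"rz":1,"dx":0,"dy":3.6,"dz":0,"gripper":0.2},{"rx":0,"ry":0,"rz":1,"dx":0,"dy":3.6,"dz":0,"gripper":0.2},{"rx":0,"ry":0,"rz":1,"dx":0,"dy":3.6,"dz":0,"gripper":0.2},{"rx":0,"ry":0,"rz":1,"dx":0,"dy":3.6,"dz":0,"gripper":0.2},{"rx":0,"ry":0,"rz":1,"dx":0,"dy":3.6,"dz":0,"gripper":0.2},{"rx":0,"ry":0,"rz":1,"dx":0,"dy":3.6,"dz":0,"gripper":0.2},{"rx":0,"ry":0,"rz":1,"dx":0,"dy":3.6,"dz":0,"gripper":0.2}])

```text
clock: 5.32
tcp_pos: [0.461, 0.1665, 0.0363]
orientation: [-0.023, -3.141, 0.0]
contact_force: [2.5, -3.0, 0.7]
grip_width: 0.051
gripper_force: 1.3
```

Call:
step_arm(moves=[{"rx":0,"ry":0,"rz":1,"dx":0,"dy":3.6,"dz":0,"gripper":0.2},{"rx":0,"ry":0,"rz":1,"dx":0,"dy":3.6,"dz":0,"gripper":0.2},{"rx":0,"ry":0,"rz":1,"dx":0,"dy":3.6,"dz":0,"gripper":0.2}])

```text
clock: 5.7
tcp_pos: [0.4614, 0.1773, 0.0363]
orientation: [-0.106, -3.14, 0.0]
contact_force: [2.2, -2.9, -0.3]
grip_width: 0.0514
gripper_force: 1.3
```

Call:
step_arm(moves=[{"rx":0,"ry":0,"rz":1,"dx":0,"dy":3.6,"dz":0,"gripper":0.2},{"rx":0,"ry":0,"rz":1,"dx":0,"dy":3.6,"dz":0,"gripper":0.2},{"rx":0,"ry":0,"rz":1,"dx":0,"dy":3.6,"dz":0,"gripper":0.2}])

```text
clock: 6.08
tcp_pos: [0.4623, 0.1881, 0.0363]
orientation: [-0.188, -3.136, 0.0]
contact_force: [1.2, -3.4, -0.1]
grip_width: 0.051
gripper_force: 1.3
```

Call:
step_arm(moves=[{"rx":0,"ry":0,"rz":1,"dx":0,"dy":3.6,"dz":0,"gripper":0.2},{"rx":0,"ry":0,"rz":1,"dx":0,"dy":3.6,"dz":0,"gripper":0.2},{"rx":0,"ry":0,"rz":1,"dx":0,"dy":3.6,"dz":0,"gripper":0.2}])

```text
clock: 6.45
tcp_pos: [0.4638, 0.1987, 0.0363]
orientation: [-0.27, -3.13, 0.0]
contact_force: [0.7, -2.9, -0.3]
grip_width: 0.0513
gripper_force: 1.3
```

Call:
step_arm(moves=[{"rx":0,"ry":0,"rz":1,"dx":0,"dy":3.6,"dz":0,"gripper":0.2},{"rx":0,"ry":0,"rz":1,"dx":0,"dy":3.6,"dz":0,"gripper":0.2}])

```text
clock: 6.7
tcp_pos: [0.4651, 0.2058, 0.0363]
orientation: [-0.324, -3.125, 0.0]
contact_force: [2.0, -2.0, 0.4]
grip_width: 0.051
gripper_force: 1.3
```

Call:
step_arm(moves=[{"rx":0,"ry":0,"rz":1,"dx":0,"dy":3.6,"dz":0,"gripper":0.2},{"rx":0,"ry":0,"rz":1,"dx":0,"dy":3.6,"dz":0,"gripper":0.2}])

```text
clock: 6.95
tcp_pos: [0.4666, 0.2129, 0.0362]
orientation: [-0.379, -3.118, 0.0]
contact_force: [1.2, -3.4, -0.0]
grip_width: 0.051
gripper_force: 1.3
```

Call:
step_arm(moves=[{"rx":0,"ry":0,"rz":1,"dx":0,"dy":3.6,"dz":0,"gripper":0.2},{"rx":0,"ry":0,"rz":1,"dx":0,"dy":3.6,"dz":0,"gripper":0.2}])

```text
clock: 7.2
tcp_pos: [0.4684, 0.2198, 0.0363]
orientation: [-0.433, -3.111, 0.0]
contact_force: [1.3, -3.0, 0.6]
grip_width: 0.0511
gripper_force: 1.3
```

Call:
step_arm(moves=[{"rx":0,"ry":0,"rz":1,"dx":0,"dy":3.6,"dz":0,"gripper":0.2},{"rx":0,"ry":0,"rz":1,"dx":0,"dy":3.6,"dz":0,"gripper":0.2}])

```text
clock: 7.45
tcp_pos: [0.4702, 0.2254, 0.0361]
orientation: [-0.488, -3.103, 0.003]
contact_force: [1.1, -9.6, 1.5]
grip_width: 0.0515
gripper_force: 4.4
```

Call:
step_arm(moves=[{"rx":0,"ry":0,"rz":1,"dx":0,"dy":3.6,"dz":0,"gripper":0.2},{"rx":0,"ry":0,"rz":1,"dx":0,"dy":3.6,"dz":0,"gripper":0.2}])

```text
clock: 7.7
tcp_pos: [0.4723, 0.2308, 0.036]
orientation: [-0.544, -3.093, 0.005]
contact_force: [1.9, -9.2, 1.5]
grip_width: 0.051
gripper_force: 4.4
```

The force rose to about 10 N, so the bolt is tight and the knuckle is just starting to give. From here the arc is about the knuckle pin.

Call:
step_arm(moves=[{"rx":0,"ry":0,"rz":1.5,"dx":0,"dy":3.6,"dz":0,"gripper":0.2},{"rx":0,"ry":0,"rz":1.5,"dx":0,"dy":3.6,"dz":0,"gripper":0.2},{"rx":0,"ry":0,"rz":1.5,"dx":0,"dy":3.6,"dz":0,"gripper":0.2},{"rx":0,"ry":0,"rz":1.5,"dx":0,"dy":3.6,"dz":0,"gripper":0.2},{"rx":0,"ry":0,"rz":1.5,"dx":0,"dy":3.6,"dz":0,"gripper":0.2},{"rx":0,"ry":0,"rz":1.5,"dx":0,"dy":3.6,"dz":0,"gripper":0.2},{"rx":0,"ry":0,"rz":1.5,"dx":0,"dy":3.6,"dz":0,"gripper":0.2},{"rx":0,"ry":0,"rz":1.5,"dx":0,"dy":3.6,"dz":0,"gripper":0.2},{"rx":0,"ry":0,"rz":1.5,"dx":0,"dy":3.6,"dz":0,"gripper":0.2},{"rx":0,"ry":0,"rz":0,"dx":0,"dy":0,"dz":0,"gripper":0.2}])

```text
clock: 8.95
tcp_pos: [0.4866, 0.2599, 0.0359]
orientation: [-0.903, -3.009, 0.006]
contact_force: [1.5, -9.5, 1.1]
grip_width: 0.0517
gripper_force: 3.5
```

Run:
```python
from h import *
cv2.imwrite("pics/t3.png",cv2.resize(r.grab_frame("top")[130:320,100:300],None,fx=3,fy=3,interpolation=cv2.INTER_CUBIC))
o=r.get_obs();R=cv2.Rodrigues(o["orientation"])[0];print(R.round(3),o["contact_force"])
```

```text
[[-0.835  0.55  -0.001]
 [ 0.55   0.835 -0.003]
 [-0.001 -0.003 -1.   ]] [ 1.32826858 -8.92820884  0.91941507]
```

View pics/t3.png

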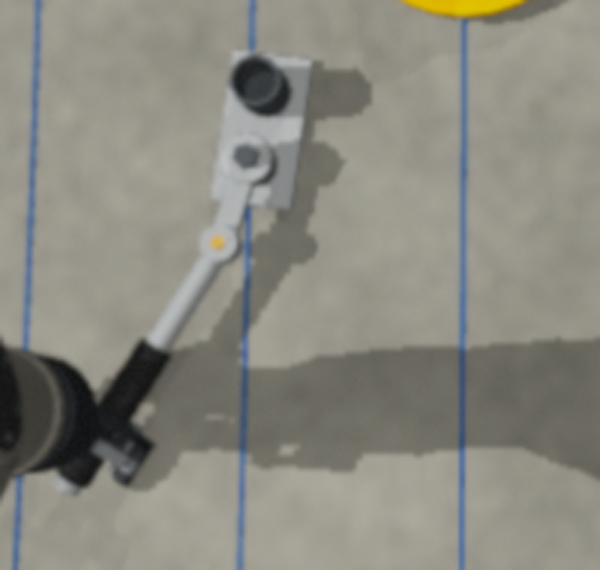

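The head points about 20° off vertical and the handle about 32°, so the bend is about 12 to 13°. I'll add about 7° more, back off and lift.

Call:
step_arm(moves=[{"rx":0,"ry":0,"rz":1.4,"dx":0,"dy":3.6,"dz":0,"gripper":0.2},{"rx":0,"ry":0,"rz":1.4,"dx":0,"dy":3.6,"dz":0,"gripper":0.2},{"rx":0,"ry":0,"rz":1.4,"dx":0,"dy":3.6,"dz":0,"gripper":0.2},{"rx":0,"ry":0,"rz":1.4,"dx":0,"dy":3.6,"dz":0,"gripper":0.2},{"rx":0,"ry":0,"rz":1.4,"dx":0,"dy":3.6,"dz":0,"gripper":0.2},{"rx":0,"ry":0,"rz":0,"dx":0,"dy":0,"dz":0,"gripper":0.2},{"rx":0,"ry":0,"rz":0,"dx":0,"dy":0,"dz":0,"gripper":0.2}])

```text
clock: 9.88
tcp_pos: [0.4966, 0.2744, 0.0357]
orientation: [-1.084, -2.948, 0.006]
contact_force: [-0.2, -8.2, 2.4]
grip_width: 0.0513
gripper_force: 3.3
```

Call:
step_arm(moves=[{"rx":0,"ry":0,"rz":0,"dx":0,"dy":-5,"dz":0,"gripper":0.2},{"rx":0,"ry":0,"rz":0,"dx":0,"dy":-5,"dz":0,"gripper":0.2},{"rx":0,"ry":0,"rz":0,"dx":0,"dy":-3,"dz":0,"gripper":0.2},{"rx":0,"ry":0,"rz":0,"dx":0,"dy":0,"dz":0,"gripper":0.2}])

```text
clock: 10.38
tcp_pos: [0.4887, 0.2674, 0.0364]
orientation: [-1.082, -2.949, -0.001]
contact_force: [0.2, 0.4, -1.1]
grip_width: 0.0508
gripper_force: 0.0
```

Call:
step_arm(moves=[{"rx":0,"ry":0,"rz":0,"dx":0,"dy":0,"dz":-10,"gripper":0.2},{"rx":0,"ry":0,"rz":0,"dx":0,"dy":0,"dz":-30,"gripper":0.2},{"rx":0,"ry":0,"rz":0,"dx":0,"dy":0,"dz":-40,"gripper":0.2},{"rx":0,"ry":0,"rz":0,"dx":0,"dy":0,"dz":-40,"gripper":0.2},{"rx":0,"ry":0,"rz":0,"dx":0,"dy":0,"dz":-40,"gripper":0.2},{"rx":0,"ry":0,"rz":0,"dx":40,"dy":0,"dz":0,"gripper":0.2},{"rx":0,"ry":0,"rz":0,"dx":40,"dy":30,"dz":0,"gripper":0.2},{"rx":0,"ry":0,"rz":0,"dx":40,"dy":30,"dz":0,"gripper":0.2},{"rx":0,"ry":0,"rz":0,"dx":40,"dy":30,"dz":0,"gripper":0.2},{"rx":0,"ry":0,"rz":0,"dx":0,"dy":0,"dz":0,"gripper":0.2},{"rx":0,"ry":0,"rz":0,"dx":0,"dy":0,"dz":0,"gripper":0.2}])

```text
clock: 11.75
tcp_pos: [0.4253, 0.4387, 0.1966]
orientation: [1.082, 2.949, -0.0]
contact_force: [0.6, -0.4, 0.9]
grip_width: 0.051
gripper_force: 0.0
```

Run:
```python
from h import *
cv2.imwrite("pics/t4.png",cv2.resize(r.grab_frame("top")[130:320,100:300],None,fx=3,fy=3,interpolation=cv2.INTER_CUBIC))
```

```text
(no output)
```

View pics/t4.png

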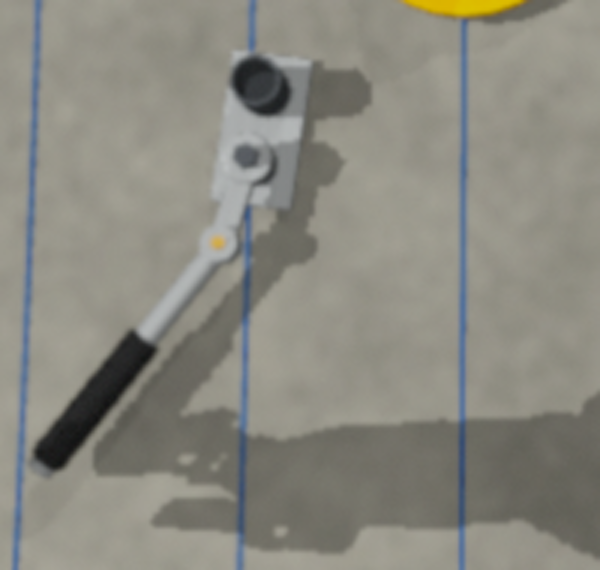

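The handle now sits about 38° off vertical and the head still about 20°, a bend of about 18° (0.31 rad). The gripper is clear, so I'm handing in.

```bash
python3 -c "
from bench import r
print(r.hand_in())"
```

```text
the job is handed in; nothing more can be done
None
```

I tightened the bolt until it came up hard, then broke the handle over by about 18° (0.31 rad, estimated from the top camera). The wrench is still on its bolt, the gripper is clear, the spanner was never approached, and the job is handed in; no verdict came back.

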